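Set a tilting pan stand one hole steeper by its sprung index pin

ROBOT

A 6-joint arm with a two-finger parallel gripper is mounted at the origin on the work surface. World frame = base frame: x ahead of the robot, y to its left, z up, the work surface at z = 0. Lengths are in m, angles in rad, forces in N, time in s.
With the tool pointing down it reaches from about 0.425 to 0.95 m from the base axis. Payload 3.5 kg.
Tool frame: the origin (TCP) lies between the finger pads; the fingertips stand 25 mm ahead of it and the grasp point (between the pads) lies 6 mm ahead of it (ctrl.finger_overhang is the distance from the TCP to the fingertips, in m); x points along the fingers, y is the direction in which the jaws open and shut, and the axes are right-handed (so a half turn about x gives the same grasp; the last joint's range is limited). The gripper opens to 85 mm and grips with 20 to 120 N. Pads are 22 mm wide; open, the fingers measure 114 mm over their backs; the gripper's body (76 mm by 85 mm) begins 54 mm behind the grasp point. The pads swing forward as they close: fully open they stand 13 mm farther back than shut.
Start: joints at [1.158, 0.286, 1.577, -0, 1.279, -0.15], TCP at [0.175, 0.652, 0.221] pointing down, gripper open.
Joint ranges: [-2.77, 2.77], [-0.9, 2.22], [0.21, 2.48], [-1.53, 4.67], [0.24, 2.81], [-2.84, 2.84]. Speed limits (rad/s): [2.79, 2.79, 3.14, 3.14, 3.14, 3.14].

INTERFACE

Orientations are given as a unit quaternion [x, y, z, w].
In Python, from plant import ctrl gives the robot as it stands.
- The arm moves only by the tool play_rows, never from a script. Its argument "targets" is a list of rows, each an object with "delta_pos": the shift along the world's x, y, z normalised to -1 to 1, where 1 is 1000 mm, a list of three; "delta_rot": the turn, a rotation vector about the world's x, y, z normalised to -1 to 1, where 1 is pi rad, a list of three; "claw": the finger opening in mm, from 0 to 85.4. In form: [{"delta_pos": [tx, ty, tz], "delta_rot": [wx, wy, wz], "claw": claw}, ...]. A call has 1 to 20 rows; each row is the pose to reach, as a shift and turn from the pose measured when the call began, turning the shorter way round; what a row does not reach only later rows make up. A row lasts 1/12 s, in which the tool goes at most 41.7 mm and 7.16 degrees, less where a joint would pass 70% of its speed; a pose out of reach is approached as far as the arm can. A call with a number of a shift or a turn outside -1 to 1 is refused whole. A call with a gripper value outside its range is refused whole. The fingers move at their own pace and stop on an object; "newtons" is the grip in N (left out, the last holds). Time passes only in rows, so rows that repeat a pose let the fingers close. It gives the time, the measured TCP pose, the force and the opening at its end, in the units of the state.
- ctrl.get_state(): the state, without advancing time (a new reading comes with each control period).
- ctrl.read_camera(name): name is "scene" or "top" or "wrist"; returns the picture (400x640x3 uint8, blue, green, red); there is no depth.
- ctrl.calibration(name): a dict with "fx", "fy", "cx", "cy" (pixels), "camera_from_world" (4x4, takes a point from world to camera coordinates). Camera axes: x right, y down, z forward; pixel columns grow to the right and rows downward; lengths in m; the calibration is good to about 2 mm. A picture is of the moment at which its call begins: read the wrist's pose just before it. calibration takes no time and is no camera call; for the wrist camera it gives the pose at the moment of the call.
- ctrl.sign_off(): hands the job in, once; it reports no verdict.
The state is a dict: "time": time; "qpos": joint angles; "dq": joint speeds; "joint_efforts": joint torques, N m; "eef_pos": TCP position; "tcp_rot": TCP orientation; "contact_force": force on the tool from outside, world axes, zero at the start; "wrist_torque": the same for the moment, N m; "opening": opening from 0.0 (shut) to 1.0 (fully open).
Only numpy, scipy, OpenCV 4.12 (cv2) and the standard library are available. Lean on these libraries where they do the work, as an engineer would, in place of code of your own. Each camera call takes 0.05 s, during which the arm holds its last target. There are 200 camera calls.

TASK

The pan of eggs on the tilting stand hangs level: set the stand one hole steeper. Hold the black knob, draw the sprung pin out, carry the cradle up to the next hole and let the pin go fully home there, then let go. Do not let the cradle drop, do not force the pin against the plate, keep the pan seated in its cradle, and leave everything else on the bench where it is.

Things in the scene. Friction and masses are not known exactly. Their poses are not given: they have to be found in the camera images.
- stand: Fixed steel tilting pan stand, 250 x 215 mm. Origin on the bench under its middle; z up, x level from the pivot side to the side that rises, y level. A cradle (two side arms, two cross bars) turns about a pivot rod along the stand's y, 90 mm from the origin towards -x and 85 mm above the bench. On the -y side are the upright index plate and, outside it on the cradle's arm, the sprung plunger.
- pivot (a point): Point on the pivot axis abreast of the middle of the knob when the pin is home: in the stand's frame (-90, -153, 85) mm. The axis runs through it along the stand's y. Nothing to touch here.
- knob (a point): Middle of the neck of the black pull knob, a spool lying along the stand's y: neck 18 mm diameter, 27 mm long, between an inner collar (26 mm) and an outer flange (28 mm). 150 mm from the pivot axis, level with it at the start; it travels on that circle as the cradle tilts. It spins freely on its own axis and pulls out along the stand's -y. The plate is 35 mm inward of the collar.
- cradle (a joint): Tilt, rad: near 0 at the start (level, pin in the lowest hole), growing as the far side rises. The next hole is somewhere between 0.2 and 0.3 (30 to 45 mm along the knob's arc), to be found by feel; the top hole is about as far again. Carrying cradle, pan and eggs takes 5 to 10 N upwards at the knob; with the pin out they fall if not held.
- plunger (a joint): Plunger travel, m: 0 with the pin fully home, growing as the knob is pulled; stroke ends at 0.013. The pin leaves its hole at 0.0085, and reads that when resting on the plate's face between holes. The spring pulls the knob inwards with 6 N at home, 9.4 N at 8.5 mm, 11 N at the end. Until the weight is lifted off it the loaded pin also rubs in its hole (1 to 2 N).
- pin: Steel pin of the plunger, 10 mm in diameter with a 2 mm long nose of 8 mm, pointing to the stand's +y. It tilts with the cradle and slides with the knob. Its origin lies on the pin's axis 153 mm from the knob's middle towards the stand's +y (well beyond the tip).
- sector: Index plate: fixed upright steel strip, 30 mm wide, 6 mm thick, smooth, on the stand's -y side, with three 11.5 mm holes one above the other on a 150 mm circle about the pivot axis; the pin has 0.75 mm play all round. The pin starts in the lowest; the middle one is the next. A pin resting on the face slides along it and drops in when in line with a hole. Its origin is the stand's.
- pan_rim (a point): Middle of the stainless one-sixth pan (176 x 162 mm, 65 mm deep, holding six eggs that do not move in it), 61 mm above its underside at the underside of its rim. The pan hangs loose by its rim on the cradle's two cross bars. About 0.6 kg.
- seat (a point): The place on the cradle where pan_rim belongs: it moves with the cradle.
- spoon: Steel serving spoon, 190 mm long, lying on the bench on the stand's -y side; its handle runs to its -x. Origin under its middle.
- ramekin: White ramekin, 84 mm across, 42 mm high, standing beside the stand on its +y side. Origin at the centre of its underside.
- milk: White bottle with a yellow band, 80 mm across, 190 mm high. Origin at the centre of its underside.
- mill: Dark wooden pepper mill, 56 mm across, 142 mm high. Origin at the centre of its underside.
- plate: White plate of eggs, 230 mm across, 80 mm high with the eggs. Origin at the centre of its underside.
- insert: Narrow steel pan, 176 x 108 mm, 100 mm high. Origin at the centre of its underside.
- knife: Cook's knife, 260 mm long, lying on the yellow cutting board. Origin under its middle.
- pan: The pan of eggs again, with the origin at the centre of its underside, z along its depth.
Not all that is in view belongs to the job. What is shaped like the pan but turquoise is not meant.

How it is judged:
On the way, in this order (a step that is already met when the one before it is completed fails the run):
1. the pin is drawn clear of the lowest hole (value of joint plunger above 0.0075 m), for 0.1 s.
2. the cradle is carried up off the lowest hole with the pin out (value of joint cradle above 0.13 rad and value of joint plunger above 0.006 m), for 0.1 s.
At the end, for the whole second after the job is handed in: The pin is fully home (within 2 mm) in the middle hole, so the cradle stands still at that hole's tilt (between 0.19 and 0.30 rad), and the pan still hangs seated in it (within 14 mm of its place), at rest (value of joint plunger below 0.002 m and value of joint cradle between 0.19 and 0.3 rad and velocity of joint cradle between -0.05 and 0.05 rad/s and distance between pan_rim and seat below 0.014 m and linear speed of pan below 0.02 m/s); the robot touches nothing.
It fails at once if the pin is pressed or levered against the index plate with more than 25 N (its spring alone presses with under 10 N) (contact force between pin and sector above 25 N).
It fails at once if the cradle is dropped (it falls faster than 1.5 rad/s) (velocity of joint cradle below -1.5 rad/s).
It fails at once if the pan comes off its seat by more than 20 mm (distance between pan_rim and seat above 0.02 m).
It fails at once if something else on the bench is moved by more than 20 mm (distance of any of spoon, ramekin, milk, mill, plate, insert, knife from where it was at the start of the episode above 0.02 m).
It also fails if it takes over 58 s, if anything falls off the work surface, if the arm or the gripper's body presses on something with over 40 N, if the wrist force passes 120 N, or if a joint passes its speed limit or range.

## Working session

There is one attempt and no reset: what is moved stays moved. The work goes in short steps, Python scripts to look and compute and a tool call to move; the robot and the scene stay as the last step left them, time stands still between calls to the robot, and variables do not carry over. Pictures are saved under pics/ and viewed, about 8 in all and at most 12, crops included, and the job is handed in when it is done.

Besides the shell and the picture viewer there is one more tool, called after "Emit:" as name(argument=value, ...) on one line, values as JSON. play_rows: Moves the arm, as the interface text tells. Its arguments: {"type":"object","properties":{"targets":{"type":"array"},"newtons":{"type":"number"}},"required":["targets"]}

```bash
mkdir -p pics; ls
python3 - <<'E'
from plant import ctrl
import cv2
s=ctrl.get_state();print(s)
for n in("scene","top"):
    im=ctrl.read_camera(n);cv2.imwrite(f"pics/{n}0.png",im)
    c=ctrl.calibration(n);print(n,c)
print(ctrl.finger_overhang)
E
```

```text
pics
{'time': 0.0, 'qpos': array([ 1.15800557e+00,  2.87225311e-01,  1.57816605e+00,  2.74952412e-06,
        1.27859182e+00, -1.50016304e-01]), 'dq': array([ 0.00189789, -0.001232  , -0.00300895, -0.00037992, -0.00292364,
       -0.00075657]), 'joint_efforts': array([-1.76930776e-04, -4.05972362e+01, -2.92630255e+01, -1.38582109e-04,
        5.61652952e-03, -1.23712206e-05]), 'eef_pos': array([0.17504573, 0.65120826, 0.21931336]), 'tcp_rot': array([ 0.09182627,  0.70124737, -0.09344962,  0.70077616]), 'contact_force': array([-0.41027513,  0.72023458,  0.94937921]), 'wrist_torque': array([ 0.02380895, -0.00373014,  0.02464382]), 'opening': 0.9982922216546859}
scene {'fx': 401.2946447649277, 'fy': 401.2946447649277, 'cx': 316.0539539914731, 'cy': 199.2918241473977, 'camera_from_world': array([[-0.49762436,  0.8672643 ,  0.01492058,  0.28077161],
       [ 0.71442215,  0.41955953, -0.55997392, -0.33143324],
       [-0.49190547, -0.26799707, -0.82837587,  1.85174628],
       [ 0.        ,  0.        ,  0.        ,  1.        ]])}
top {'fx': 508.62050244281585, 'fy': 508.62050244281585, 'cx': 320.933428635242, 'cy': 207.48043249658693, 'camera_from_world': array([[ 0.02687598, -0.99963668, -0.00204713, -0.00432281],
       [-0.9782918 , -0.02588104, -0.20560963,  0.54550355],
       [ 0.20548194,  0.00752865, -0.97863195,  1.58646583],
       [ 0.        ,  0.        ,  0.        ,  1.        ]])}
0.025
```

View pics/scene0.png

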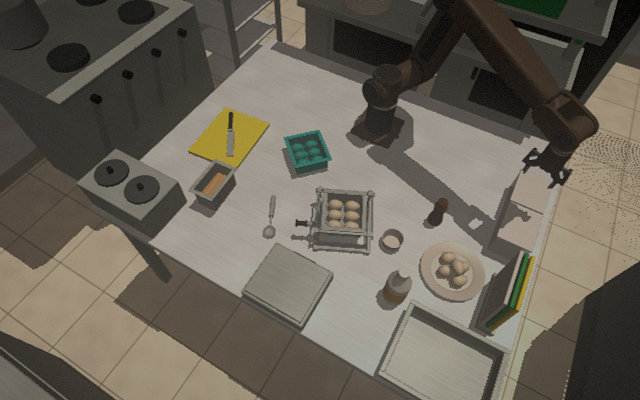

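View pics/top0.png

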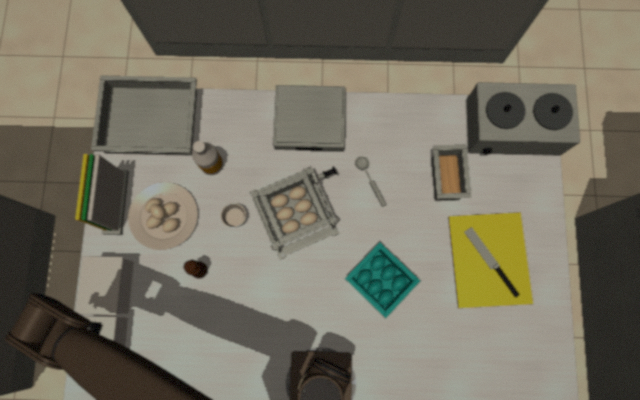

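The scene view shows the black knob at (300,223), left of the stand. In the top view it is at (330,172), with the spoon to its right at (370,180). Next I'll zoom in on both and triangulate.

Run:
```python
import cv2,numpy as np
t=cv2.imread("pics/top0.png");s=cv2.imread("pics/scene0.png")
a=cv2.resize(t[150:270,240:360],None,fx=3.3,fy=3.3,interpolation=cv2.INTER_CUBIC)
b=cv2.resize(s[175:265,285:390],None,fx=3.8,fy=3.8,interpolation=cv2.INTER_CUBIC)
h=max(a.shape[0],b.shape[0])
f=lambda i:cv2.copyMakeBorder(i,0,h-i.shape[0],0,0,0)
cv2.imwrite("pics/crop1.png",np.hstack([f(a),f(b)]))
for n,i,(x0,y0,x1,y1) in(("top",t,(315,160,345,185)),("scene",s,(290,212,316,232))):
    m=(i[y0:y1,x0:x1].max(2)<60).astype(np.uint8)
    k,l,st,ce=cv2.connectedComponentsWithStats(m)
    for j in range(1,k):
        if st[j,4]>8:
            ys,xs=np.where(l==j);p=np.c_[xs+x0,ys+y0].astype(np.float32)
            print(n,st[j],ce[j]+[x0,y0],cv2.minAreaRect(p))
```

```text
top [ 9  8 13  9 59] [329.76271186 172.37288136] ((329.7319641113281, 172.3969268798828), (5.3813347816467285, 11.77801513671875), 66.03750610351562)
scene [ 6  8 11  6 41] [300.51219512 222.73170732] ((301.0, 222.5), (5.0, 10.0), 90.0)
```

View pics/crop1.png

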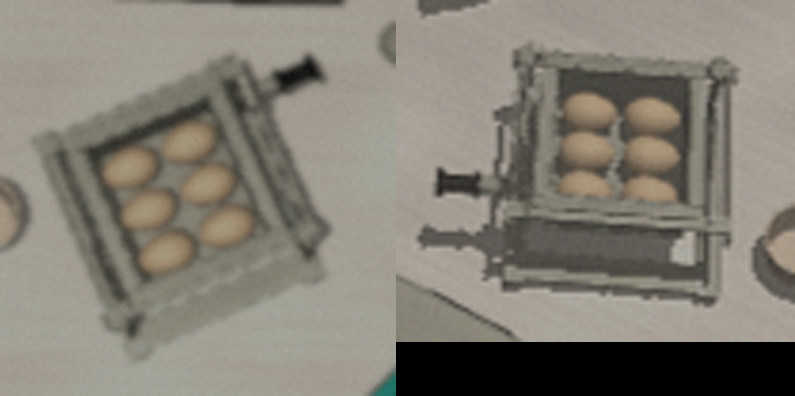

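Both crops show the knob as a clean black blob, and it juts from the plate at about 22° in the image. I'll triangulate it and work out the turn.

```bash
cat > h.py <<'E'
from plant import ctrl
import cv2,numpy as np
from scipy.spatial.transform import Rotation as R
def P(n):
    c=ctrl.calibration(n);K=np.array([[c["fx"],0,c["cx"]],[0,c["fy"],c["cy"]],[0,0,1]]);return K@np.array(c["camera_from_world"])[:3]
def tri(a,b,n1="top",n2="scene"):
    X=cv2.triangulatePoints(P(n1),P(n2),np.float64(a),np.float64(b)).ravel();return X[:3]/X[3]
def plane(n,uv,z):
    M=P(n);A=np.c_[M[:,0],M[:,1],M[:,2]*z+M[:,3]];w=np.linalg.solve(A,[*uv,1]);return w[:2]/w[2]
E
python3 - <<'E'
from h import *
k=tri((330,172.5),(300.8,222.8));print("knob",k, plane("top",(330,172.5),.085),plane("scene",(300.8,222.8),.085))
# stand rim corners: crop/3.3+offset
c=lambda x,y:(240+x/3.3,150+y/3.3)
q=[plane("top",c(*p),.1) for p in((45,140),(235,62),(120,325))]
for a,b in((0,1),(0,2)):
    d=q[b]-q[a];print("edge",d,np.degrees(np.arctan2(d[1],d[0])))
i=plane("top",(325,175),.085);o=plane("top",(337,169.5),.085);d=o-i;print("knobdir",np.degrees(np.arctan2(d[1],d[0])))
s=ctrl.get_state();m=R.from_quat(s["tcp_rot"]).as_matrix();print(m.round(3))
for n,uv in(("spoon bowl",(362,163)),("spoon handle",(383,205))):print(n,plane("top",uv,.01))
E
```

```text
knob [ 0.65598975 -0.01506802  0.08100835] [ 0.65530957 -0.01608596] [ 0.65741959 -0.01203052]
edge [ 0.08241434 -0.17972927] -65.3663134625892
edge [-0.17617218 -0.07990059] -155.60395136764043
knobdir -63.109393241597346
[[-0.001  0.26   0.966]
 [-0.002  0.966 -0.26 ]
 [-1.    -0.002 -0.   ]]
spoon bowl [ 0.71274833 -0.12428499]
spoon handle [ 0.56911681 -0.19561056]
```

Emit:
play_rows(targets=[{"delta_pos":[0,0,0.1],"delta_rot":[0,0,0],"claw":60},{"delta_pos":[0,0,0.1],"delta_rot":[0,0,0],"claw":60},{"delta_pos":[0,0,0.1],"delta_rot":[0,0,0],"claw":60},{"delta_pos":[0.48,-0.666,0.1],"delta_rot":[0,0,-0.28],"claw":60},{"delta_pos":[0.48,-0.666,0.1],"delta_rot":[0,0,-0.28],"claw":60},{"delta_pos":[0.48,-0.666,0.1],"delta_rot":[0,0,-0.28],"claw":60},{"delta_pos":[0.48,-0.666,0.1],"delta_rot":[0,0,-0.28],"claw":60},{"delta_pos":[0.48,-0.666,0.1],"delta_rot":[0,0,-0.28],"claw":60},{"delta_pos":[0.48,-0.666,0.1],"delta_rot":[0,0,-0.28],"claw":60},{"delta_pos":[0.48,-0.666,0.1],"delta_rot":[0,0,-0.28],"claw":60},{"delta_pos":[0.48,-0.666,0.1],"delta_rot":[0,0,-0.28],"claw":60},{"delta_pos":[0.48,-0.666,0.1],"delta_rot":[0,0,-0.28],"claw":60},{"delta_pos":[0.48,-0.666,0.1],"delta_rot":[0,0,-0.28],"claw":60},{"delta_pos":[0.48,-0.666,0.1],"delta_rot":[0,0,-0.28],"claw":60},{"delta_pos":[0.48,-0.666,0.1],"delta_rot":[0,0,-0.28],"claw":60},{"delta_pos":[0.48,-0.666,0.1],"delta_rot":[0,0,-0.28],"claw":60},{"delta_pos":[0.48,-0.666,0.1],"delta_rot":[0,0,-0.28],"claw":60},{"delta_pos":[0.48,-0.666,0.1],"delta_rot":[0,0,-0.28],"claw":60},{"delta_pos":[0.48,-0.666,0.1],"delta_rot":[0,0,-0.28],"claw":60},{"delta_pos":[0.48,-0.666,0.1],"delta_rot":[0,0,-0.28],"claw":60}], newtons=60)

```text
time: 1.77
eef_pos: [0.5898, 0.0747, 0.3189]
tcp_rot: [0.382, 0.596, -0.383, 0.594]
contact_force: [0.7, 0.4, 0.3]
opening: 0.705
```

Emit:
play_rows(targets=[{"delta_pos":[0.066,-0.09,-0.03],"delta_rot":[0,0,0],"claw":60},{"delta_pos":[0.066,-0.09,-0.03],"delta_rot":[0,0,0],"claw":60},{"delta_pos":[0.066,-0.09,-0.03],"delta_rot":[0,0,0],"claw":60},{"delta_pos":[0.066,-0.09,-0.03],"delta_rot":[0,0,0],"claw":60},{"delta_pos":[0.066,-0.09,-0.03],"delta_rot":[0,0,0],"claw":60}])

```text
time: 2.18
eef_pos: [0.6556, -0.0168, 0.2863]
tcp_rot: [0.382, 0.597, -0.384, 0.592]
contact_force: [-0.1, 0.4, -0.2]
opening: 0.705
```

Run:
```python
from h import *
s=ctrl.get_state();m=R.from_quat(s["tcp_rot"]).as_matrix();print(s["eef_pos"],m.round(3),s["qpos"].round(2))
print(P("wrist").tolist())
im=ctrl.read_camera("wrist");cv2.imwrite("pics/w1.png",im)
k=P("wrist")@[.656,-.015,.083,1];print(k[:2]/k[2])
```

```text
[ 0.65555235 -0.01684391  0.28630606] [[-0.007  0.911  0.412]
 [ 0.001  0.412 -0.911]
 [-1.    -0.006 -0.004]] [-0.18  0.21  1.55 -0.    1.39 -0.6 ]
[[284.41535967367275, 38.085199904025146, -310.1866483557237, -44.18099100679128], [131.28601097366362, -292.0193626806405, -124.92625749933264, -14.460862468228537], [0.10074779683756796, -0.23854188801082762, -0.9658921518972021, 0.37273250591668716]]
[319.86639611 181.90020916]
```

View pics/w1.png

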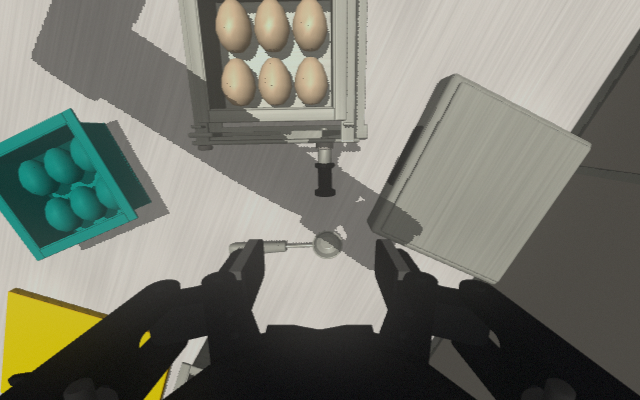

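The wrist view shows the knob at about (325,180), running vertically from collar (325,165) to flange (325,195). The jaws lie across its axis, as wanted. One refinement, then down.

Run:
```python
from h import *
im=cv2.imread("pics/w1.png")
m=(im[150:210,305:345].max(2)<48)
for r in range(60):
    x=np.where(m[r])[0]
    if len(x):print(150+r,305+x.min(),305+x.max(),len(x))
xs=np.array([.911,.412])
for uv in((325,164),(325,180),(325,195)):
    p=plane("wrist",uv,.085);d=p-ctrl.get_state()["eef_pos"][:2];print(uv,p,"along xs",d@xs,"along -ys",d@[.412,-.911])
```

```text
164 317 331 8
165 332 332 1
166 316 326 5
167 317 331 7
168 318 330 13
169 319 330 6
170 319 330 10
171 319 330 9
172 319 330 10
173 319 330 10
174 320 328 6
175 319 329 7
176 319 330 7
177 319 330 10
178 319 330 9
179 319 329 10
180 319 329 10
181 319 330 9
182 319 330 11
183 320 330 9
184 319 330 10
185 319 330 11
186 320 330 10
187 319 330 9
188 319 330 10
189 318 332 14
190 316 333 16
191 315 334 18
192 315 334 17
193 315 332 17
194 315 333 16
195 317 332 12
196 322 326 4
(325, 164) [0.65217975 0.00929778] along xs 0.007262427210642127 along -ys -0.02398119671693511
(325, 180) [ 0.66089842 -0.00959313] along xs 0.007422081711747534 along -ys -0.003179493329715855
(325, 195) [ 0.66931623 -0.02783217] along xs 0.0075762270631528905 along -ys 0.01690441195484174
```

Emit:
play_rows(targets=[{"delta_pos":[0.0035,0.006,-0.04],"delta_rot":[0,-0.0022,0],"claw":60},{"delta_pos":[0.0035,0.006,-0.08],"delta_rot":[0,-0.0022,0],"claw":60},{"delta_pos":[0.0035,0.006,-0.115],"delta_rot":[0,-0.0022,0],"claw":60},{"delta_pos":[0.0035,0.006,-0.126],"delta_rot":[0,-0.0022,0],"claw":60},{"delta_pos":[0.0035,0.006,-0.126],"delta_rot":[0,-0.0022,0],"claw":60},{"delta_pos":[0.0035,0.006,-0.126],"delta_rot":[0,-0.0022,0],"claw":60}])

```text
time: 2.73
eef_pos: [0.6593, -0.0086, 0.1633]
tcp_rot: [0.383, 0.594, -0.382, 0.596]
contact_force: [-0.9, 0.0, 0.4]
opening: 0.698
```

Run:
```python
from h import *
s=ctrl.get_state();m=R.from_quat(s["tcp_rot"]).as_matrix();print(s["eef_pos"],m.round(3))
im=ctrl.read_camera("wrist");cv2.imwrite("pics/w2.png",im)
for z in (.135,.085):
    k=P("wrist")@[*s["eef_pos"][:2],z,1];print(z,k[:2]/k[2])
cv2.imwrite("pics/w2c.png",cv2.resize(im[100:330,200:440],None,fx=2.5,fy=2.5))
```

```text
[ 0.65931679 -0.0086323   0.16326277] [[ 0.003  0.91   0.415]
 [ 0.     0.415 -0.91 ]
 [-1.     0.003  0.001]]
0.135 [316.46785935 226.55292685]
0.085 [316.70962525 206.90143797]
```

View pics/w2c.png

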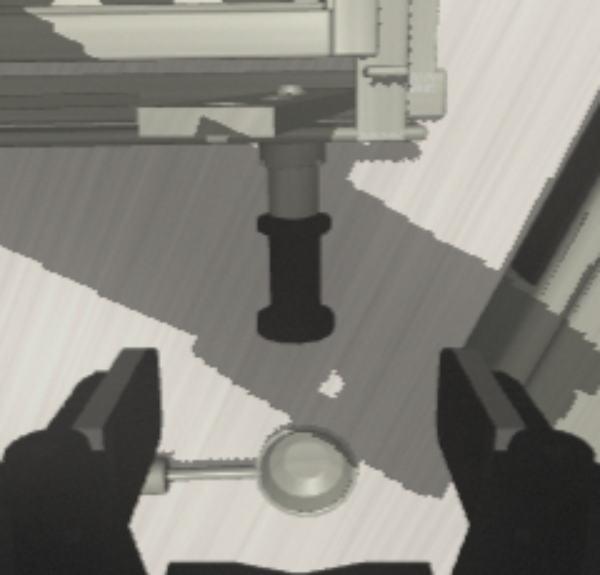

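The knob axis sits within about 1 mm of the middle of the fingers, at crop (296,270), and the neck is level with the TCP along its own axis. I'll go straight down and close gently.

Emit:
play_rows(targets=[{"delta_pos":[0,0,-0.03],"delta_rot":[0,0,0],"claw":50},{"delta_pos":[0,0,-0.055],"delta_rot":[0,0,0],"claw":50},{"delta_pos":[0,0,-0.072],"delta_rot":[0,0,0],"claw":50},{"delta_pos":[0,0,-0.072],"delta_rot":[0,0,0],"claw":50},{"delta_pos":[0,0,-0.072],"delta_rot":[0,0,0],"claw":40},{"delta_pos":[0,0,-0.072],"delta_rot":[0,0,0],"claw":30},{"delta_pos":[0,0,-0.072],"delta_rot":[0,0,0],"claw":24},{"delta_pos":[0,0,-0.072],"delta_rot":[0,0,0],"claw":22},{"delta_pos":[0,0,-0.072],"delta_rot":[0,0,0],"claw":21},{"delta_pos":[0,0,-0.072],"delta_rot":[0,0,0],"claw":21},{"delta_pos":[0,0,-0.072],"delta_rot":[0,0,0],"claw":21}], newtons=20)

```text
time: 3.7
eef_pos: [0.6606, -0.0091, 0.0935]
tcp_rot: [0.384, 0.593, -0.381, 0.597]
contact_force: [-1.0, -1.3, 0.4]
opening: 0.245
```

Run:
```python
from h import *
s=ctrl.get_state();print(s["eef_pos"],s["contact_force"],s["wrist_torque"],s["opening"]*85.4)
im=ctrl.read_camera("wrist");cv2.imwrite("pics/w3c.png",cv2.resize(im[100:330,200:440],None,fx=2.5,fy=2.5))
```

```text
[ 0.66061156 -0.00909294  0.09346772] [-1.04780738 -1.32809205  0.39279412] [ 0.01022273 -0.03931646  0.01260388] 20.956411932470925
```

View pics/w3c.png

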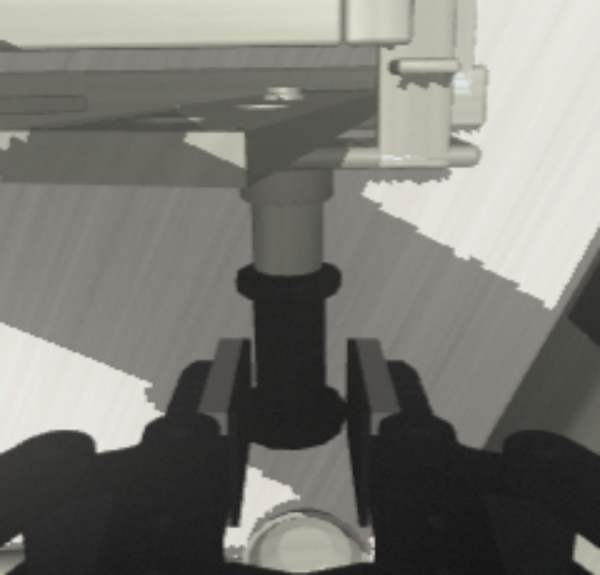

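Run:
```python
from h import *
s=ctrl.get_state();t=s["eef_pos"];m=R.from_quat(s["tcp_rot"]).as_matrix()
M=P("wrist")
def c(p):
    k=M@[*p,1];u=k[:2]/k[2];return ((u-[200,100])*2.5).round()
ys=m[:,2];print("toolz",ys)  # points -y_s
for a in(-.011,0,.011):
    for d in(.025,.0085,0,-.02):
        print("out",a,"ahead",d,c(t+ys*a+m[:,0]*d), c(t+ys*a+m[:,0]*d+m[:,1]*.0105))
for a in(-.0185,-.0135,0,.0135,.018):print("neck",a,c([*(t+ys*a)[:2],.085]),c([*(t+ys*a)[:2],.098]))
```

```text
toolz [ 0.4149464  -0.90984121  0.00290771]
out -0.011 ahead 0.025 [295. 288.] [333. 288.]
out -0.011 ahead 0.0085 [294. 308.] [337. 308.]
out -0.011 ahead 0 [294. 320.] [339. 320.]
out -0.011 ahead -0.02 [294. 353.] [344. 353.]
out 0 ahead 0.025 [295. 326.] [333. 326.]
out 0 ahead 0.0085 [294. 349.] [336. 349.]
out 0 ahead 0 [294. 363.] [338. 363.]
out 0 ahead -0.02 [294. 401.] [343. 401.]
out 0.011 ahead 0.025 [295. 363.] [332. 363.]
out 0.011 ahead 0.0085 [294. 389.] [335. 389.]
out 0.011 ahead 0 [294. 405.] [337. 405.]
out 0.011 ahead -0.02 [294. 448.] [342. 448.]
neck -0.0185 [294. 279.] [294. 296.]
neck -0.0135 [294. 298.] [294. 317.]
neck 0 [294. 349.] [294. 371.]
neck 0.0135 [294. 398.] [294. 423.]
neck 0.018 [294. 414.] [294. 440.]
```

Emit:
play_rows(targets=[{"delta_pos":[0,0,0],"delta_rot":[0,0,0],"claw":18},{"delta_pos":[0,0,0],"delta_rot":[0,0,0],"claw":16},{"delta_pos":[0,0,0],"delta_rot":[0,0,0],"claw":14},{"delta_pos":[0,0,0],"delta_rot":[0,0,0],"claw":14},{"delta_pos":[0,0,0],"delta_rot":[0,0,0],"claw":14}], newtons=20)

```text
time: 4.17
eef_pos: [0.6605, -0.0091, 0.0932]
tcp_rot: [0.384, 0.593, -0.381, 0.597]
contact_force: [-0.1, 0.4, 0.2]
opening: 0.167
```

Run:
```python
from h import *
im=ctrl.read_camera("wrist");s=ctrl.read_camera("scene")
a=cv2.resize(im[100:330,210:430],None,fx=1.8,fy=1.8);b=cv2.resize(s[170:260,255:340],None,fx=4.6,fy=4.6,interpolation=cv2.INTER_CUBIC)
t=ctrl.get_state()["eef_pos"];k=P("scene")@[*t[:2],t[2]-.025,1];print((k[:2]/k[2]-[255,170])*4.6+[a.shape[1],0])
cv2.imwrite("pics/c4.png",np.hstack([a,cv2.resize(b,(b.shape[1],a.shape[0]))]))
```

```text
[608.2590635  258.11032727]
```

View pics/c4.png

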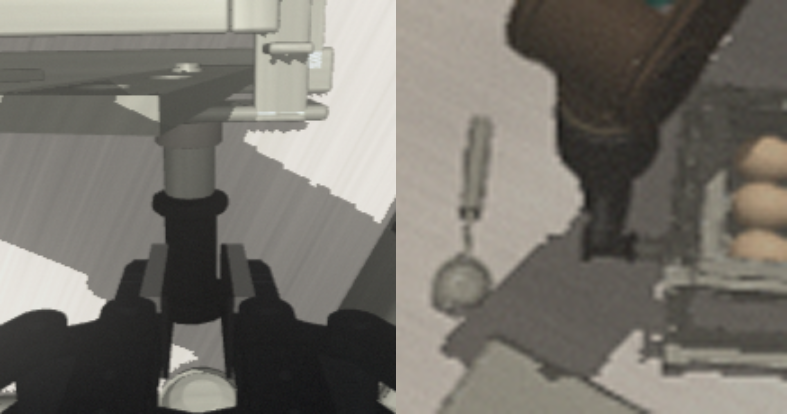

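Emit:
play_rows(targets=[{"delta_pos":[0,0,0],"delta_rot":[0,0,0],"claw":10},{"delta_pos":[0,0,0],"delta_rot":[0,0,0],"claw":6},{"delta_pos":[0,0,0],"delta_rot":[0,0,0],"claw":6}], newtons=20)

```text
time: 4.52
eef_pos: [0.6605, -0.0091, 0.0932]
tcp_rot: [0.384, 0.593, -0.381, 0.597]
contact_force: [-0.6, -0.1, -0.2]
opening: 0.069
```

The jaws closed to 6 mm on nothing with no force, and the wrist view also puts the pad tips about a centimetre above the knob. So they are still over the spool. I'll open, go 25 mm lower and try again.

Emit:
play_rows(targets=[{"delta_pos":[0,0,0.0],"delta_rot":[0,0,0],"claw":45},{"delta_pos":[0,0,0.0],"delta_rot":[0,0,0],"claw":45},{"delta_pos":[0,0,0.0],"delta_rot":[0,0,0],"claw":45},{"delta_pos":[0,0,0.0],"delta_rot":[0,0,0],"claw":45},{"delta_pos":[0,0,0.0],"delta_rot":[0,0,0],"claw":45},{"delta_pos":[0,0,-0.01],"delta_rot":[0,0,0],"claw":45},{"delta_pos":[0,0,-0.018],"delta_rot":[0,0,0],"claw":45},{"delta_pos":[0,0,-0.025],"delta_rot":[0,0,0],"claw":45},{"delta_pos":[0,0,-0.025],"delta_rot":[0,0,0],"claw":35},{"delta_pos":[0,0,-0.025],"delta_rot":[0,0,0],"claw":24},{"delta_pos":[0,0,-0.025],"delta_rot":[0,0,0],"claw":22},{"delta_pos":[0,0,-0.025],"delta_rot":[0,0,0],"claw":20},{"delta_pos":[0,0,-0.025],"delta_rot":[0,0,0],"claw":17},{"delta_pos":[0,0,-0.025],"delta_rot":[0,0,0],"claw":15}], newtons=20)

```text
time: 5.68
eef_pos: [0.6589, -0.0097, 0.068]
tcp_rot: [0.382, 0.594, -0.382, 0.596]
contact_force: [-4.5, -2.7, 1.8]
opening: 0.195
```

Run:
```python
from h import *
s=ctrl.get_state();print(s["eef_pos"],s["contact_force"],s["wrist_torque"],s["opening"]*85.4)
im=ctrl.read_camera("wrist");cv2.imwrite("pics/w5c.png",cv2.resize(im[100:330,200:440],None,fx=2.5,fy=2.5))
```

```text
[ 0.6588915  -0.0096785   0.06802963] [-4.52952878 -2.66247515  1.81841956] [-0.32836822  0.81570937  0.07550856] 16.643029811947255
```

View pics/w5c.png

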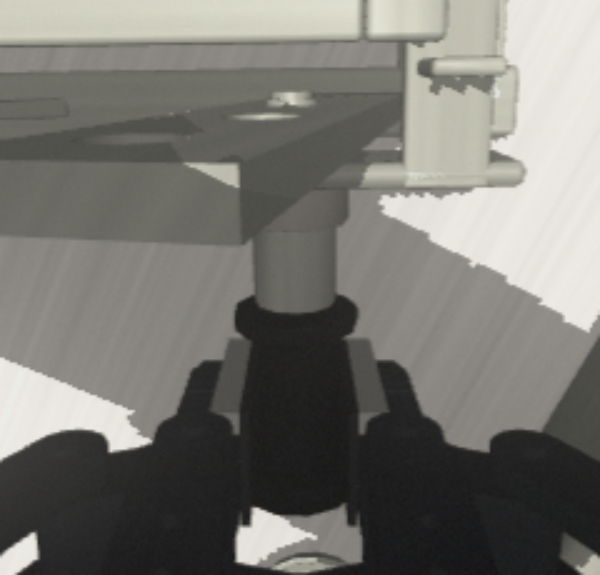

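The neck is now between the pads: they stopped at 16.6 mm, with the inner collar at crop row 320 and the flange at row 500. I'll go 7 mm lower for a full-diameter hold, then grip firmly.

Emit:
play_rows(targets=[{"delta_pos":[0,0,0.0],"delta_rot":[0,0,0],"claw":24},{"delta_pos":[0,0,0.0],"delta_rot":[0,0,0],"claw":24},{"delta_pos":[0,0,-0.004],"delta_rot":[0,0,0],"claw":24},{"delta_pos":[0,0,-0.007],"delta_rot":[0,0,0],"claw":24},{"delta_pos":[0,0,-0.007],"delta_rot":[0,0,0],"claw":24},{"delta_pos":[0,0,-0.007],"delta_rot":[0,0,0],"claw":20},{"delta_pos":[0,0,-0.007],"delta_rot":[0,0,0],"claw":17},{"delta_pos":[0,0,-0.007],"delta_rot":[0,0,0],"claw":15},{"delta_pos":[0,0,-0.007],"delta_rot":[0,0,0],"claw":15}], newtons=20)

```text
time: 6.48
eef_pos: [0.6585, -0.0096, 0.0608]
tcp_rot: [0.382, 0.594, -0.382, 0.596]
contact_force: [-1.0, -0.8, 0.0]
opening: 0.199
```

Run:
```python
from h import *
s=ctrl.get_state();print(s["eef_pos"],s["contact_force"],s["wrist_torque"],s["opening"]*85.4)
```

```text
[ 0.65848977 -0.00964739  0.06076249] [-0.99199987 -0.79977138  0.01299244] [-0.04758476  0.24131346  0.21752275] 17.0355561753292
```

Emit:
play_rows(targets=[{"delta_pos":[0,0,0],"delta_rot":[0,0,0],"claw":10},{"delta_pos":[0,0,0],"delta_rot":[0,0,0],"claw":10},{"delta_pos":[0,0,0.002],"delta_rot":[0,0,0],"claw":10},{"delta_pos":[0,0,0.002],"delta_rot":[0,0,0],"claw":10},{"delta_pos":[0.001,-0.002,0.002],"delta_rot":[0,0,0],"claw":10},{"delta_pos":[0.0017,-0.0036,0.002],"delta_rot":[0,0,0],"claw":10},{"delta_pos":[0.0017,-0.0036,0.002],"delta_rot":[0,0,0],"claw":10},{"delta_pos":[0.0017,-0.0036,0.002],"delta_rot":[0,0,0],"claw":10}], newtons=60)

```text
time: 7.15
eef_pos: [0.6584, -0.0104, 0.0612]
tcp_rot: [0.383, 0.597, -0.382, 0.593]
contact_force: [-1.5, 7.2, -5.0]
opening: 0.186
```

Emit:
play_rows(targets=[{"delta_pos":[0.0021,-0.0045,0.0022],"delta_rot":[0,0,0],"claw":10},{"delta_pos":[0.0029,-0.0064,0.0025],"delta_rot":[0,0,0],"claw":10},{"delta_pos":[0.0037,-0.0082,0.0025],"delta_rot":[0,0,0],"claw":10},{"delta_pos":[0.0046,-0.01,0.0025],"delta_rot":[0,0,0],"claw":10},{"delta_pos":[0.0054,-0.0118,0.0025],"delta_rot":[0,0,0],"claw":10},{"delta_pos":[0.0058,-0.0127,0.0025],"delta_rot":[0,0,0],"claw":10},{"delta_pos":[0.0058,-0.0127,0.0025],"delta_rot":[0,0,0],"claw":10},{"delta_pos":[0.0058,-0.0127,0.0025],"delta_rot":[0,0,0],"claw":10}])

```text
time: 7.82
eef_pos: [0.6619, -0.0184, 0.0608]
tcp_rot: [0.384, 0.6, -0.381, 0.59]
contact_force: [-0.9, 11.0, -7.3]
opening: 0.189
```

The plunger is out about 9 mm with a 10 N pull. I'll pull slightly further, then carry it up the arc to about 0.16 rad and check.

Emit:
play_rows(targets=[{"delta_pos":[0.0025,-0.0055,0.003],"delta_rot":[0,0,0],"claw":10},{"delta_pos":[0.0033,-0.0073,0.003],"delta_rot":[0,0,0],"claw":10},{"delta_pos":[0.0035,-0.0077,0.003],"delta_rot":[0,0,0],"claw":10},{"delta_pos":[0.0035,-0.0077,0.003],"delta_rot":[0,0,0],"claw":10},{"delta_pos":[0.0035,-0.0077,0.006],"delta_rot":[0,0,0],"claw":10},{"delta_pos":[0.0034,-0.0077,0.009],"delta_rot":[0,0,0],"claw":10}])

```text
time: 8.32
eef_pos: [0.6628, -0.0208, 0.0666]
tcp_rot: [0.386, 0.604, -0.379, 0.586]
contact_force: [-0.2, 11.7, -8.9]
opening: 0.182
```

Emit:
play_rows(targets=[{"delta_pos":[0.0023,-0.005,0.006],"delta_rot":[0,0,0],"claw":10},{"delta_pos":[0.0021,-0.0051,0.009],"delta_rot":[0,0,0],"claw":10},{"delta_pos":[0.0018,-0.0052,0.012],"delta_rot":[0,0,0],"claw":10},{"delta_pos":[0.0015,-0.0053,0.015],"delta_rot":[0,0,0],"claw":10},{"delta_pos":[0.0012,-0.0055,0.018],"delta_rot":[0,0,0],"claw":10},{"delta_pos":[0.0008,-0.0056,0.0205],"delta_rot":[0,0,0],"claw":10},{"delta_pos":[0.0007,-0.0057,0.0215],"delta_rot":[0,0,0],"claw":10},{"delta_pos":[0.0007,-0.0057,0.0215],"delta_rot":[0,0,0],"claw":10}])

```text
time: 8.98
eef_pos: [0.6612, -0.0215, 0.0856]
tcp_rot: [0.387, 0.607, -0.378, 0.582]
contact_force: [-1.0, 11.8, -7.7]
opening: 0.187
```

θ is about 0.166 with the pin fully out. I'll go up to about 0.185, then ease the pull so the pin rests on the face.

Emit:
play_rows(targets=[{"delta_pos":[0.002,-0.0046,0.0045],"delta_rot":[0,0,0],"claw":10},{"delta_pos":[0.0018,-0.0048,0.006],"delta_rot":[0,0,0],"claw":10},{"delta_pos":[0.001,-0.003,0.006],"delta_rot":[0,0,0],"claw":10},{"delta_pos":[0.0002,-0.0012,0.006],"delta_rot":[0,0,0],"claw":10},{"delta_pos":[-0.0006,0.0005,0.006],"delta_rot":[0,0,0],"claw":10},{"delta_pos":[-0.0014,0.002,0.006],"delta_rot":[0,0,0],"claw":10},{"delta_pos":[-0.0014,0.002,0.006],"delta_rot":[0,0,0],"claw":10},{"delta_pos":[-0.0014,0.002,0.006],"delta_rot":[0,0,0],"claw":10}])

```text
time: 9.65
eef_pos: [0.6587, -0.0179, 0.0895]
tcp_rot: [0.387, 0.608, -0.377, 0.581]
contact_force: [1.7, 6.3, -10.5]
opening: 0.187
```

Emit:
play_rows(targets=[{"delta_pos":[0.0006,-0.0015,0.0035],"delta_rot":[0,0,0],"claw":10},{"delta_pos":[0.0004,-0.0011,0.0042],"delta_rot":[0,0,0],"claw":10},{"delta_pos":[0.0002,-0.001,0.0049],"delta_rot":[0,0,0],"claw":10},{"delta_pos":[0,-0.001,0.0056],"delta_rot":[0,0,0],"claw":10},{"delta_pos":[-0.0001,-0.0011,0.0062],"delta_rot":[0,0,0],"claw":10},{"delta_pos":[-0.0001,-0.0011,0.0062],"delta_rot":[0,0,0],"claw":10}])

```text
time: 10.15
eef_pos: [0.6571, -0.0168, 0.0942]
tcp_rot: [0.388, 0.61, -0.377, 0.579]
contact_force: [-0.1, 8.5, -8.1]
opening: 0.183
```

The knob came inward about 3.7 mm and the pull rose to 8 N, so the pin has dropped into the hole near 0.224 rad. Now I'll let it go home.

Emit:
play_rows(targets=[{"delta_pos":[0.0004,-0.001,0.003],"delta_rot":[0,0,0],"claw":10},{"delta_pos":[-0.0002,0.0005,0.003],"delta_rot":[0,0,0],"claw":10},{"delta_pos":[-0.0008,0.002,0.003],"delta_rot":[0,0,0],"claw":10},{"delta_pos":[-0.0014,0.0035,0.003],"delta_rot":[0,0,0],"claw":10},{"delta_pos":[-0.002,0.0045,0.003],"delta_rot":[0,0,0],"claw":10},{"delta_pos":[-0.002,0.0045,0.003],"delta_rot":[0,0,0],"claw":10}])

```text
time: 10.65
eef_pos: [0.6538, -0.0107, 0.096]
tcp_rot: [0.388, 0.612, -0.376, 0.577]
contact_force: [-0.6, 5.9, -8.1]
opening: 0.184
```

Emit:
play_rows(targets=[{"delta_pos":[-0.0006,0.0012,0.003],"delta_rot":[0,0,0],"claw":10},{"delta_pos":[-0.0008,0.0018,0.002],"delta_rot":[0,0,0],"claw":10},{"delta_pos":[-0.0008,0.0018,0.001],"delta_rot":[0,0,0],"claw":10},{"delta_pos":[-0.0008,0.0018,0],"delta_rot":[0,0,0],"claw":10},{"delta_pos":[-0.0008,0.0018,-0.001],"delta_rot":[0,0,0],"claw":10},{"delta_pos":[-0.0008,0.0018,-0.001],"delta_rot":[0,0,0],"claw":10}])

```text
time: 11.15
eef_pos: [0.6539, -0.0104, 0.0955]
tcp_rot: [0.388, 0.611, -0.377, 0.579]
contact_force: [4.3, -4.9, -8.2]
opening: 0.186
```

Emit:
play_rows(targets=[{"delta_pos":[0,0,-0.001],"delta_rot":[0,0,0],"claw":10},{"delta_pos":[0,0,-0.002],"delta_rot":[0,0,0],"claw":10},{"delta_pos":[0,0,-0.003],"delta_rot":[0,0,0],"claw":10},{"delta_pos":[0,0,-0.003],"delta_rot":[0,0,0],"claw":10}])

```text
time: 11.48
eef_pos: [0.6543, -0.0104, 0.0945]
tcp_rot: [0.388, 0.611, -0.377, 0.579]
contact_force: [-1.7, -1.0, 2.3]
opening: 0.19
```

Run:
```python
from h import *
s=ctrl.get_state();print(s["eef_pos"],s["contact_force"],s["wrist_torque"],s["opening"]*85.4)
im=ctrl.read_camera("wrist");a=cv2.resize(im[60:330,200:440],None,fx=1.6,fy=1.6)
t=ctrl.read_camera("scene");b=cv2.resize(t[170:260,285:390],None,fx=3.8,fy=4.8,interpolation=cv2.INTER_CUBIC)
cv2.imwrite("pics/c6.png",np.hstack([a,cv2.resize(b,(400,a.shape[0]))]))
```

```text
[ 0.65428862 -0.01040223  0.09445379] [-1.74840426 -1.0179486   2.31479672] [-0.49028973  0.15646171  0.19525799] 16.189646519107132
```

View pics/c6.png

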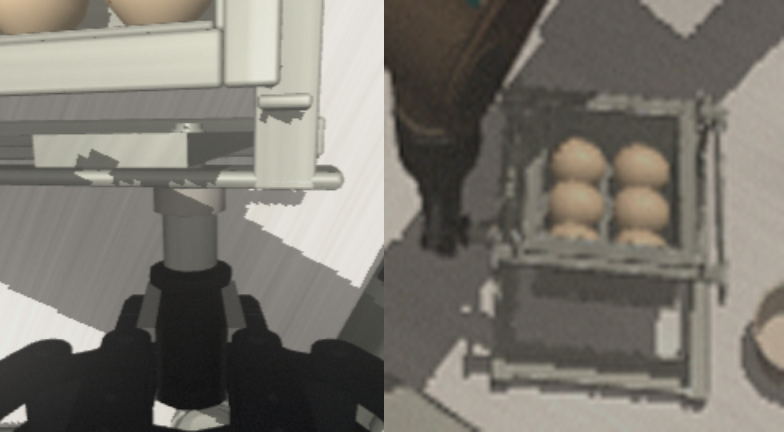

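The lift force has gone to about zero and the height has stopped dropping, so the pin carries the cradle. The shank showing between housing and collar matches the home look, and the pan is seated. Releasing and rising.

Emit:
play_rows(targets=[{"delta_pos":[0,0,0],"delta_rot":[0,0,0],"claw":20},{"delta_pos":[0,0,0],"delta_rot":[0,0,0],"claw":30},{"delta_pos":[0,0,0],"delta_rot":[0,0,0],"claw":48},{"delta_pos":[0,0,0],"delta_rot":[0,0,0],"claw":50},{"delta_pos":[0,0,0],"delta_rot":[0,0,0],"claw":50},{"delta_pos":[0,0,0],"delta_rot":[0,0,0],"claw":50},{"delta_pos":[0,0,0.01],"delta_rot":[0,0,0],"claw":50},{"delta_pos":[0,0,0.025],"delta_rot":[0,0,0],"claw":50},{"delta_pos":[0,0,0.045],"delta_rot":[0,0,0],"claw":50},{"delta_pos":[0,0,0.075],"delta_rot":[0,0,0],"claw":50},{"delta_pos":[0,0,0.11],"delta_rot":[0,0,0],"claw":50},{"delta_pos":[0,0,0.14],"delta_rot":[0,0,0],"claw":50},{"delta_pos":[0,0,0.14],"delta_rot":[0,0,0],"claw":50},{"delta_pos":[0,0,0.14],"delta_rot":[0,0,0],"claw":50}])

```text
time: 12.75
eef_pos: [0.6562, -0.0107, 0.24]
tcp_rot: [0.389, 0.608, -0.375, 0.582]
contact_force: [1.4, -0.4, -0.4]
opening: 0.589
```

Run:
```python
from h import *
s=ctrl.get_state();print(s["eef_pos"],s["contact_force"],s["opening"]*85.4)
im=ctrl.read_camera("wrist");t=ctrl.read_camera("scene")
b=cv2.resize(t[170:260,285:390],None,fx=3.8,fy=4.4,interpolation=cv2.INTER_CUBIC)
a=cv2.resize(im[0:250,180:440],None,fx=1.5,fy=1.5)
cv2.imwrite("pics/c7.png",np.hstack([a,cv2.resize(b,(400,a.shape[0]))]))
```

```text
[ 0.65623051 -0.01066642  0.2399578 ] [ 1.41198511 -0.39312834 -0.36131554] 50.30017555312079
```

View pics/c7.png

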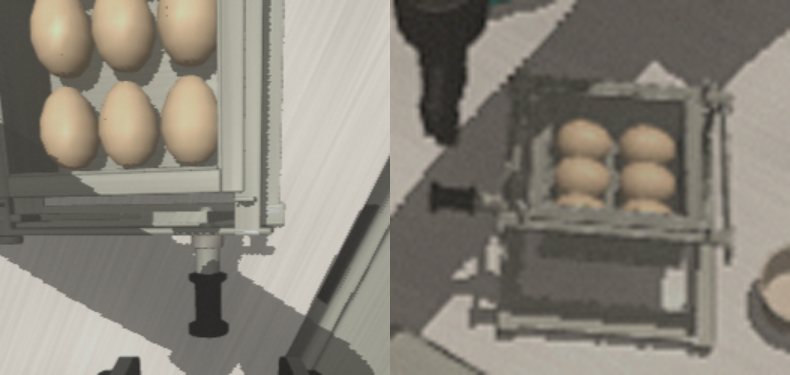

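The gripper is clear. The cradle is standing tilted, the pan is seated, and the exposed shank is the same length relative to the knob as at the start (0.45 against 0.43). Handing in.

```bash
python3 -c "
from plant import ctrl
print(ctrl.sign_off())"
```

```text
the job is handed in; nothing more can be done
None
```

The stand is set one hole steeper and the job is handed in. The sign-off gave no verdict. The run took about 13 s of the 58 s allowed.

**What I did:**
- I gripped the knob's neck from above and drew the pin out about 12 mm.
- I carried the cradle up with the pin out to about 0.17 rad, and on to about 0.19 rad before easing the pin onto the plate's face.
- I slid it up the face until it dropped in at about 0.22–0.23 rad, let the pin go home, set the weight down on it and let go.

**Last checks:**
- **Pin home:** the knob was back at its starting position along its axis, to about 1 mm. A 6 N inward push did not move it.
- **Cradle held:** with my lift taken away the cradle stayed up, so the pin carries it.
- **After letting go:** the pictures show the cradle tilted, the pan seated and the knob in its home position relative to its housing. The gripper was clear, with near-zero contact force.

**What disagreed:**
- **Fingertip depth:** the fingertips sat about 3 cm higher than the stated tool geometry gave. The first close went over the knob and caught nothing. I went about 32 mm lower and gripped again.
- **Tilt not measured:** the tilt comes from the gripper's height, not from a direct reading.
- **Bench items not checked:** I did not re-measure the other things on the bench. The arm met no unexpected contact.

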